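Index the length stop past its spring pin

TASK

Move the brass length-stop carriage on to its next position: press the yellow thumb plate all the way down so that its dark steel pin drops out of the way, and while keeping the plate down push the carriage's red arm along the rail until the whole arm has passed the pin, then take the finger away so that the plate and pin spring up behind it. Only press and push, with a fingertip and the side of the finger: do not squeeze or ram the carriage, do not lift it off its rail, and leave the other things on the bench where they are.

Things in the scene. Friction and masses are not known exactly. Their poses are not given: they have to be found in the camera images.
- bed: Fixed green steel bed, 150 (x) x 280 (y) x 10 mm. Origin on the table, level with the pin along y; its y axis runs along the rail, +y is the way the carriage must go. Steel rail 24 wide at x = +30 mm, top 34 mm above the table; dark end blocks 50 mm high, their faces towards the carriage at y = -109 (behind) and y = +84 mm (ahead).
- plate (a joint): How far the yellow thumb plate (with its pin) is pressed down: 0 up, 0.012 m fully down on its stop. A spring pushes it up with about 3 N at 0, rising evenly to about 9 N fully down. The pin clears the red arm only when this is above 0.008 m. Whatever part of the plate is pressed, all of it goes straight down level.
- plate_mid (a point): Middle of the yellow thumb plate's top face, 28 mm above the table when up, 16 mm fully down. The plate is 46 (bed x) x 185 (bed y) x 4 mm, slippery; middle at bed x = -35, y = -37.5 mm, so it spans y = -130 to +55 and x = -58 to -12 mm, beside the rail, open from above except where the red arm passes 3 mm over it.
- pin_top (a point): Top of the upright dark steel pin, 10 mm in diameter, on a tab at the plate's edge next to the rail (bed x = -3, y = 0 mm), 39 mm above the table when up, 27 mm fully down. Up, it blocks the red arm. Its near side is at x = -8 mm, so a finger kept to the middle of the plate passes beside it.
- carriage: Loose brass carriage, 0.6 kg, astride the rail, 47 (x) x 80 (y) mm, 14 to 44 mm above the table; slides easily. Origin at its middle on the rail's top; axes as the bed's. From its middle a red arm, 16 mm thick along y, reaches out over the plate to bed x = -52 mm, 31 to 47 mm above the table. Starts 9 to 39 mm short of the pin; at the end block push_face is at bed y = +36 mm.
- push_face (a point): Middle of the push face of the red arm over the middle of the yellow plate: the arm's back face (facing -y of the bed), at bed x = -35 mm, 39 mm above the table. The arm is wholly past the pin when this is more than 6 mm beyond the pin's axis along bed +y.
- brass_hex_mid (a point): Bystander: middle of a loose brass hexagon bar, 22 mm across flats, 130 mm long, lying on the table on the far side of the bed.
- steel_hex_mid (a point): Bystander: middle of a loose dark steel hexagon bar, 18 mm across flats, 110 mm long, lying on the table.
- copper_tube_mid (a point): Bystander: middle of a loose copper tube, 32 mm in diameter, 45 mm high, standing on the table beside the bed.
- brass_stub_mid (a point): Bystander: middle of a loose round brass stub, 28 mm in diameter, 40 mm high, standing on the table beside the bed.
- oil_jar_mid (a point): Bystander: middle of a loose amber jar with a red cap, 52 mm in diameter, 75 mm high, standing on the table past the bed's +y end.
- wrench_grip (a point): Bystander: grip of a loose steel wrench, 160 mm long, lying on the table past the bed's -y end.
Not all that is in view belongs to the job. Of the things like the carriage, leave any that is purple or turquoise; of the rest the smaller one is meant.

How it is judged:
On the way, in this order (a step that is already met when the one before it is completed fails the run):
1. the yellow plate is pressed down while the red arm is still short of the pin (value of joint plate above 0.008 m and y of push_face in the frame of bed below -0.018 m), for 0.1 s.
2. with the plate still held down, the whole red arm has passed the pin (value of joint plate above 0.007 m and y of push_face in the frame of bed above 0.006 m), for 0.05 s.
At the end, for the whole second after the job is handed in: The red arm's back face is more than 6 mm beyond the pin's axis, the plate and pin are up (within 2 mm), and the carriage is at rest, sitting square on its rail (height within 3 mm, in line within 0.08 rad, level within 0.06 rad) (y of push_face in the frame of bed above 0.006 m and value of joint plate below 0.002 m and linear speed of carriage below 0.01 m/s and z of carriage in the frame of bed between 0.031 and 0.037 m and angle between the y axis of carriage and the y axis of bed, either way round below 0.08 rad and angle between carriage's own z axis and vertical below 0.06 rad); the robot touches nothing.
It fails at once if the carriage is lifted 8 mm or more off its rail (z of carriage in the frame of bed above 0.042 m).
It fails at once if the carriage is squeezed or rammed with more than 40 N (contact force between the fingers and carriage above 40 N).
It fails at once if one of the other loose things is moved by more than 20 mm (distance of any of brass_hex_mid, steel_hex_mid, copper_tube_mid, brass_stub_mid, oil_jar_mid, wrench_grip from where it was at the start of the episode above 0.02 m).
It also fails if it takes over 35 s, if anything falls off the work surface, if the arm or the gripper's body presses on something with over 40 N, if the wrist force passes 120 N, or if a joint passes its speed limit or range.

ROBOT

A 6-joint arm with a two-finger parallel gripper is mounted at the origin on the work surface. World frame = base frame: x ahead of the robot, y to its left, z up, the work surface at z = 0. Lengths are in m, angles in rad, forces in N, time in s.
With the tool pointing down it reaches from about 0.25 to 0.775 m from the base axis. Payload 4 kg.
Tool frame: the origin (TCP) lies midway between the tips of the shut fingers; the grasp point (between the pads) lies 19 mm behind it (robot.grasp_offset is the distance from the TCP to the grasp point, in m); z points along the fingers, y is the direction in which the jaws open and shut (so a half turn about z gives the same grasp; the last joint's range is limited). The gripper opens to 94 mm and grips with 3 to 60 N. Pads are 16 mm wide; open, the fingers measure 119 mm over their backs; the gripper's body (75 mm by 177 mm) begins 78 mm behind the grasp point.
Start: joints at [1.108, 0.087, 1.371, -0, 1.684, -0.103], TCP at [0.194, 0.515, 0.206] pointing down, gripper open.
Joint ranges: [-3.1, 3.1], [-0.76, 2.03], [0.27, 2.55], [-1.08, 4.22], [0.17, 2.65], [-2.57, 2.57]. Speed limits (rad/s): [2.79, 2.79, 3.14, 3.14, 3.14, 3.14].

INTERFACE

Orientations are given as [roll, pitch, yaw] about the fixed x, y, z axes, in that order (R = Rz(yaw) Ry(pitch) Rx(roll)).
In Python, from bench import status, viewer, order, robot gives the robot as it stands. The module is installed in compiled form; this text tells all that it offers.
- The arm moves only by the tool move_arm, never from a script. Its argument "targets" is a list of rows, each a list of 3 entries, a list of its own where there are three numbers: the shift along the tool's x, y, z in mm, then the turn, a rotation vector about the tool's x, y, z in degrees, then the opening, from -1 (shut) to 1 (fully open). A call has 1 to 20 rows; each row is the pose to reach, as a shift and turn from the pose commanded when the call began, along the tool's axes at that moment; what a row does not reach only later rows make up. A row lasts 1/8 s, in which the tool goes at most 62.5 mm and 10.7 degrees, less where a joint would pass 70% of its speed; a pose out of reach is approached as far as the arm can. A call with a gripper value outside its range is refused whole. The fingers move at their own pace and stop on an object; the grip force is fixed at half the most. Time passes only in rows, so rows that repeat a pose let the fingers close. It gives the time, the measured TCP pose, the force and the opening at its end, in the units of the state.
- status.get_obs(): the state, without advancing time (a new reading comes with each control period).
- viewer.snapshot(name): name is "side" or "top" or "wrist"; returns the picture (400x640x3 uint8, red, green, blue); there is no depth.
- viewer.camera_model(name): a dict with "K" (3x3 intrinsics, pixels), "xyz" and "attitude" of the camera in the world; the wrist camera has in their place "T_tool_cam" (4x4, takes a point from camera to tool coordinates, whose origin is the TCP and whose axes are the flange's). Camera axes: x right, y up, looking along -z (the intrinsics and any distortion apply to the point x, -y, -z); pixel columns grow to the right and rows downward; lengths in m; the calibration is good to about 2 mm. A picture is of the moment at which its call begins: read the wrist's pose just before it. camera_model takes no time and is no camera call.
- order.close_job(): hands the job in, once; it reports no verdict.
The state is a dict: "time": time; "joint_positions": joint angles; "qvel": joint speeds; "joint_torque": joint torques, N m; "tool_pos": TCP position; "ee_rot": TCP orientation; "wrist_force": force on the tool from outside, world axes, zero at the start; "wrist_torque": the same for the moment, N m; "width": finger opening in m.
Only numpy, scipy, OpenCV 4.12 (cv2) and the standard library are available. Lean on these libraries where they do the work, as an engineer would, in place of code of your own. Each camera call takes 0.05 s, during which the arm holds its last target. There are 200 camera calls.

## Working session

There is one attempt and no reset: what is moved stays moved. The work goes in short steps, Python scripts to look and compute and a tool call to move; the robot and the scene stay as the last step left them, time stands still between calls to the robot, and variables do not carry over. Pictures are saved under pics/ and viewed, about 8 in all and at most 12, crops included, and the job is handed in when it is done.

Besides the shell and the picture viewer there is one more tool, called after "Call:" by a JSON object that holds its "op" and its "data". move_arm: Moves the arm, as the interface text tells. Its arguments: {"type":"object","properties":{"targets":{"type":"array"}},"required":["targets"]}

```bash
mkdir -p pics; python3 - <<'E'
from bench import status, viewer, robot
import cv2
o=status.get_obs();print(o['time'],o['tool_pos'],o['ee_rot'],o['width'])
for n in('top','side'):
    cv2.imwrite(f'pics/{n}0.png',viewer.snapshot(n)[:,:,::-1]);print(n,viewer.camera_model(n))
print(viewer.camera_model('wrist'))
E
```

```text
0.0 [0.19339438 0.51430754 0.20431175] [-3.13942990e+00 -2.31630277e-04  2.78179271e+00] 0.09423140272592341
top {'K': array([[435.64310786,   0.        , 324.11914225],
       [  0.        , 435.64310786, 194.62572356],
       [  0.        ,   0.        ,   1.        ]]), 'xyz': array([ 0.38499478, -0.00123699,  1.06629778]), 'attitude': array([ 0.14836396,  0.03199524, -1.56900626])}
side {'K': array([[426.54431039,   0.        , 316.33519587],
       [  0.        , 426.54431039, 203.54810064],
       [  0.        ,   0.        ,   1.        ]]), 'xyz': array([0.35026845, 0.75483858, 0.71426928]), 'attitude': array([ 0.84774379, -0.00880957, -2.91369843])}
{'K': array([[287.56456417,   0.        , 320.21080695],
       [  0.        , 287.56456417, 197.85455622],
       [  0.        ,   0.        ,   1.        ]]), 'T_tool_cam': array([[-6.21096518e-06,  9.66825821e-01,  2.55436550e-01,
         7.47770990e-02],
       [ 9.99999783e-01,  1.74308931e-04, -6.35443173e-04,
        -2.38194026e-03],
       [-6.58887740e-04,  2.55436490e-01, -9.66825613e-01,
        -1.80535524e-01],
       [ 0.00000000e+00,  0.00000000e+00,  0.00000000e+00,
         1.00000000e+00]])}
```

View pics/top0.png

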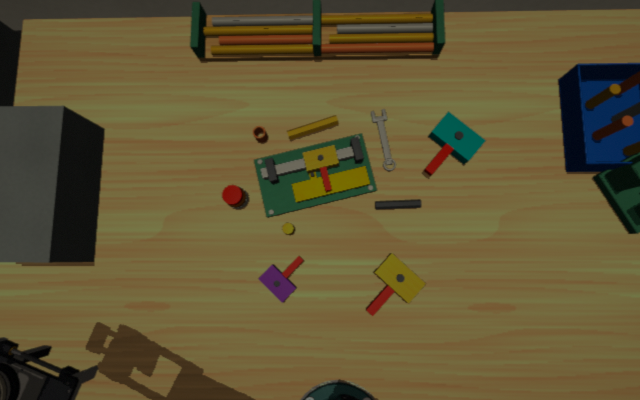

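View pics/side0.png

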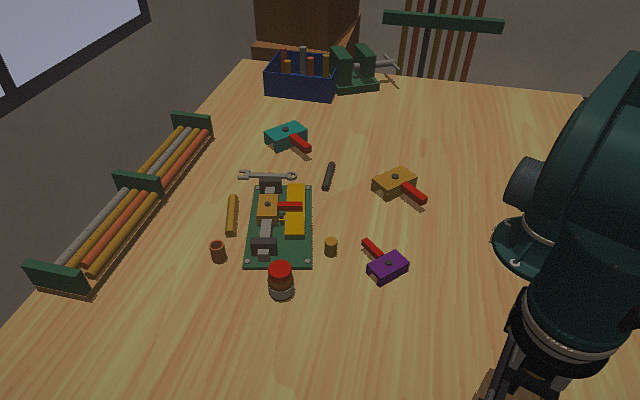

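The candidates for the carriage in the top view are:
- small brass on the rail, (321,160)
- big brass, (400,278)
- purple, (278,283)
- turquoise, (458,137)

By the description it's the one on the rail. I'll check that in a close crop.

```bash
python3 - <<'E'
import cv2
a=cv2.imread('pics/top0.png')[125:225,250:383]
cv2.imwrite('pics/c1.png',cv2.convertScaleAbs(cv2.resize(a,None,fx=6,fy=6,interpolation=cv2.INTER_CUBIC),alpha=1.6))
E
```

```text
(no output)
```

View pics/c1.png

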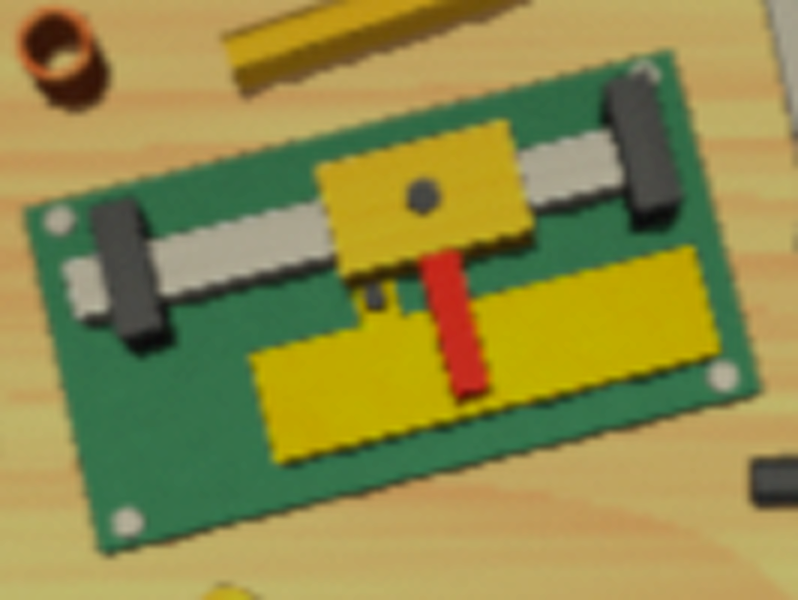

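The crop confirms it: the small brass carriage sits on the rail, with the red arm just short of the dark pin (crop px 375,297). Next I'll fit the bed pose to the bed and plate corners.

```bash
cat > h.py <<'E'
import numpy as np
from scipy.spatial.transform import Rotation as R
from scipy.optimize import least_squares
def rot(e): return R.from_euler('xyz',e).as_matrix()
def proj(P,m):
    c=(np.atleast_2d(P)-m['xyz'])@rot(m['attitude']); c=c*[1,-1,-1]
    u=c@m['K'].T; return u[:,:2]/u[:,2:]
def bedw(p,P):
    P=np.atleast_2d(P).astype(float); return np.c_[P[:,:2]@rot([0,0,p[2]])[:2,:2].T+p[:2],P[:,2]]
E
python3 - <<'E'
from h import *
from bench import status,viewer
m=viewer.camera_model('top')
px=np.array([(25,208),(672,52),(762,392),(103,553),(250,353),(695,245),(718,352),(275,463)])/6+[250,125]-.4
B=np.array([(75,140,10),(75,-140,10),(-75,-140,10),(-75,140,10),(-12,55,28),(-12,-130,28),(-58,-130,28),(-58,55,28)])/1e3
s=least_squares(lambda p:(proj(bedw(p,B),m)-px).ravel(),[.5,0,.2])
p=s.x;print('bed',p,np.degrees(p[2]),'res',np.abs(s.fun).max())
# arm back top edge
for q,x in(((463,250),None),((490,390),-.052)):
    q=np.array(q)/6+[250,125]-.4
    t=least_squares(lambda v:(proj(bedw(p,[v[0],v[1],.047]),m)[0]-q),[-.03,-.03]).x;print('arm edge bed',t)
q=np.array((375,290))/6+[250,125]-.4
print('pin bed',least_squares(lambda v:(proj(bedw(p,[v[0],v[1],.039]),m)[0]-q),[0,0]).x)
np.save('bed.npy',p)
o=status.get_obs();Rt=rot(o['ee_rot'])
for b in([-35,-75,80],):
    w=bedw(p,np.array(b)/1e3)[0];print('start',w,'tool shift mm',(Rt.T@(w-o['tool_pos']))*1e3)
Rg=rot([np.pi,0,p[2]+np.pi/2]);print('turn',np.degrees(R.from_matrix(Rt.T@Rg).as_rotvec()))
E
```

```text
bed [0.59303801 0.05920789 0.23657758] 13.554896577595944 res 1.9207721856472517
arm edge bed [ 0.00455819 -0.0358219 ]
arm edge bed [-0.05289264 -0.03299584]
pin bed [-0.00118106  0.00206681]
start [ 0.57659117 -0.02190624  0.08      ] tool shift mm [-547.46256113 -366.75832256  125.00397383]
turn [-1.12986302e-01  4.47760192e-02  5.58312910e+01]
```

Call:
{"op": "move_arm", "data": {"targets": [[[-137,-92,0],[0,0,10],-1],[[-274,-184,0],[0,0,20],-1],[[-380,-255,15],[0,0,30],-1],[[-440,-295,30],[0,0,40],-1],[[-500,-335,40],[0,0,50],-1],[[-547,-367,45],[-0.1,0,55.8],-1],[[-547,-367,45],[-0.1,0,55.8],-1],[[-547,-367,45],[-0.1,0,55.8],-1],[[-547,-367,45],[-0.1,0,55.8],-1],[[-547,-367,45],[-0.1,0,55.8],-1],[[-547,-367,45],[-0.1,0,55.8],-1],[[-547,-367,45],[-0.1,0,55.8],-1],[[-547,-367,45],[-0.1,0,55.8],-1],[[-547,-367,45],[-0.1,0,55.8],-1],[[-547,-367,45],[-0.1,0,55.8],-1]]}}

```text
time: 1.98
tool_pos: [0.5761, -0.0202, 0.161]
ee_rot: [3.139, -0.001, 1.81]
wrist_force: [-0.3, 0.3, -0.1]
width: 0.0008
```

```bash
python3 - <<'E'
from bench import status, viewer
import cv2
o=status.get_obs();print(o['time'],o['tool_pos'],o['ee_rot'],o['width'],o['wrist_force'])
cv2.imwrite('pics/w1.png',cv2.convertScaleAbs(viewer.snapshot('wrist')[:,:,::-1],alpha=1.4))
E
```

```text
1.975 [ 0.57612368 -0.02020128  0.16099239] [ 3.13932957e+00 -6.77255855e-04  1.80956055e+00] 0.0007973700637567522 [-0.32081734  0.29891762 -0.06227469]
```

View pics/w1.png

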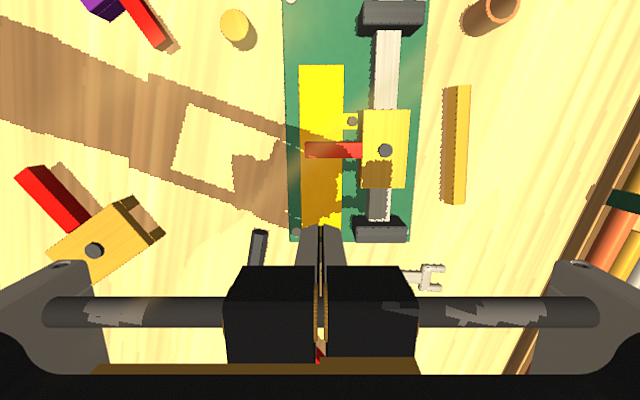

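The wrist view shows the bed nearly aligned. The far plate corners are at (300,65) and (344,65), the pin top is at (352,121), the arm's back top edge is at v≈158, and the fingertip at (320,227) is over the plate. I'll refine the bed position from these.

```bash
python3 - <<'E'
from h import *
from bench import status,viewer
m=viewer.camera_model('wrist');o=status.get_obs();T=m['T_tool_cam'];Rt=rot(o['ee_rot'])
Rc=Rt@T[:3,:3];c=o['tool_pos']+Rt@T[:3,3]
def pj(P):
    v=((np.atleast_2d(P)-c)@Rc)*[1,-1,-1];u=v@m['K'].T;return u[:,:2]/u[:,2:]
p0=np.load('bed.npy')
px=np.array([(300,65),(344,65),(352,121),(289.5,241),(386,150)]);
B=np.array([(-58,55,28),(-12,55,28),(-3,0,39),(-75,-140,10)])/1e3
print('pred',pj(bedw(p0,B)).round(1).tolist())
s=least_squares(lambda p:(pj(bedw(p,B))-px[:4]).ravel(),p0);p=s.x
print('bed',p,s.fun.round(1))
for q in((307,158),(350,158)):
    print('arm back top',least_squares(lambda v:pj(bedw(p,[v[0],v[1],.047]))[0]-q,[-.03,-.03]).x)
for pp in(p0,p):
    print('tip in bed',(rot([0,0,pp[2]]).T@(o['tool_pos']-[pp[0],pp[1],0])).round(4))
np.save('bed2.npy',p)
E
```

```text
pred [[299.1, 64.6], [344.9, 64.7], [353.4, 121.3], [289.0, 238.3]]
bed [0.59291747 0.05871771 0.24332268] [-1.5  0.5  0.3  0.3  1.1  0.8  0.1 -2. ]
arm back top [-0.05016629 -0.03557219]
arm back top [-0.00622157 -0.03579274]
tip in bed [-0.035  -0.0734  0.1609]
tip in bed [-0.0353 -0.0727  0.1609]
```

Call:
{"op": "move_arm", "data": {"targets": [[[5,0,45],[0,0,0],-1],[[10,0,90],[0,0,0],-1],[[10,0,120],[0,0,0],-1],[[10,0,128],[0,0,0],-1],[[10,0,134],[0,0,0],-1],[[10,0,138],[0,0,0],-1],[[10,0,142],[0,0,0],-1],[[10,0,142],[0,0,0],-1],[[10,0,142],[0,0,0],-1]]}}

```text
time: 3.15
tool_pos: [0.5756, -0.0114, 0.0212]
ee_rot: [3.137, 0.0, 1.808]
wrist_force: [-2.5, 0.9, 6.4]
width: 0.0002
```

Call:
{"op": "move_arm", "data": {"targets": [[[0,0,3],[0,0,0],-1],[[0,0,6],[0,0,0],-1],[[0,0,8],[0,0,0],-1],[[0,0,8],[0,0,0],-1],[[0,0,8],[0,0,0],-1]]}}

```text
time: 3.78
tool_pos: [0.576, -0.0115, 0.0161]
ee_rot: [3.136, 0.001, 1.808]
wrist_force: [-6.5, 1.1, 17.4]
width: 0.0005
```

Call:
{"op": "move_arm", "data": {"targets": [[[5,0,8],[0,0,0],-1],[[9,0,8],[0,0,0],-1],[[13,0,8],[0,0,0],-1],[[16,0,8],[0,0,0],-1],[[19,0,8],[0,0,0],-1],[[22,0,8],[0,0,0],-1],[[25,0,8],[0,0,0],-1],[[28,0,8],[0,0,0],-1],[[31,0,8],[0,0,0],-1],[[34,0,8],[0,0,0],-1],[[34,0,8],[0,0,0],-1]]}}

```text
time: 5.15
tool_pos: [0.5791, 0.0152, 0.016]
ee_rot: [3.113, 0.018, 1.807]
wrist_force: [3.1, -12.1, 28.7]
width: 0.0007
```

My rows counted z from the already pressed pose, so the finger is pressing deeper than I intended (29 N, still within limits). I'll ease that off while pushing on.

Call:
{"op": "move_arm", "data": {"targets": [[[0,0,-4],[0,0,0],-1],[[0,0,-8],[0,0,0],-1],[[3,0,-8],[0,0,0],-1],[[6,0,-8],[0,0,0],-1],[[9,0,-8],[0,0,0],-1],[[12,0,-8],[0,0,0],-1],[[12,0,-8],[0,0,0],-1]]}}

```text
time: 6.02
tool_pos: [0.5693, 0.0309, 0.0162]
ee_rot: [3.127, 0.007, 1.808]
wrist_force: [2.5, -4.8, 10.7]
width: 0.0003
```

```bash
python3 - <<'E'
from h import *
from bench import status, viewer
import cv2
o=status.get_obs();p=np.load('bed2.npy')
print(o['time'],(rot([0,0,p[2]]).T@(o['tool_pos']-[p[0],p[1],0])).round(4),o['wrist_force'])
cv2.imwrite('pics/w2.png',cv2.convertScaleAbs(viewer.snapshot('wrist')[:,:,::-1],alpha=1.4))
E
```

```text
6.025 [-0.0296 -0.0213  0.0162] [ 2.47408747 -4.75280772 10.6902585 ]
```

View pics/w2.png

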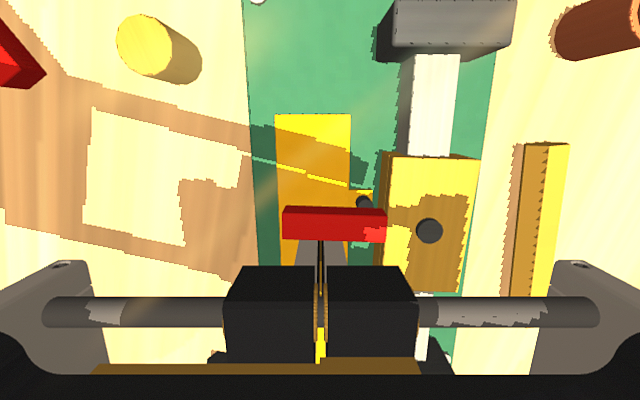

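The finger's side is on the arm, at about (320,240), and the lowered pin shows beside it at (365,200). I'll push on, press slightly harder, and correct the 5 mm sideways drift.

Call:
{"op": "move_arm", "data": {"targets": [[[3,-1,3],[0,0,0],-1],[[6,-2,3],[0,0,0],-1],[[9,-3,3],[0,0,0],-1],[[12,-3,3],[0,0,0],-1],[[15,-3,3],[0,0,0],-1],[[18,-3,3],[0,0,0],-1],[[21,-3,3],[0,0,0],-1],[[24,-3,3],[0,0,0],-1],[[27,-3,3],[0,0,0],-1],[[30,-3,3],[0,0,0],-1],[[32,-3,3],[0,0,0],-1],[[33,-3,3],[0,0,0],-1],[[33,-3,3],[0,0,0],-1],[[33,-3,3],[0,0,0],-1]]}}

```text
time: 7.82
tool_pos: [0.5616, 0.0609, 0.0161]
ee_rot: [3.121, 0.011, 1.807]
wrist_force: [2.8, -7.8, 17.3]
width: 0.0005
```

```bash
python3 - <<'E'
from h import *
from bench import status, viewer
import cv2
o=status.get_obs();p=np.load('bed2.npy')
print(o['time'],(rot([0,0,p[2]]).T@(o['tool_pos']-[p[0],p[1],0])).round(4),o['wrist_force'])
cv2.imwrite('pics/w3.png',cv2.convertScaleAbs(viewer.snapshot('wrist')[:,:,::-1],alpha=1.4))
E
```

```text
7.825 [-0.0299  0.0097  0.0161] [ 2.79847637 -7.78040996 17.33066745]
```

View pics/w3.png

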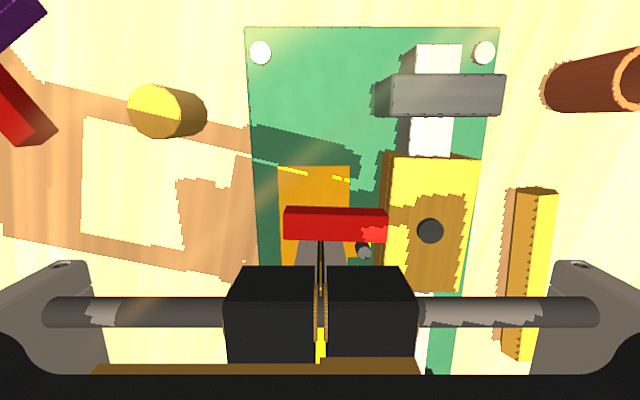

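The pin (364,250) is now behind the arm, and the push face is at about y = +17 mm. I'll back off the arm a little while still pressed, then lift straight up.

Call:
{"op": "move_arm", "data": {"targets": [[[-4,0,0],[0,0,0],-1],[[-8,0,0],[0,0,0],-1],[[-12,0,0],[0,0,0],-1],[[-12,0,-5],[0,0,0],-1],[[-12,0,-10],[0,0,0],-1],[[-12,0,-16],[0,0,0],-1],[[-12,0,-24],[0,0,0],-1],[[-12,0,-50],[0,0,0],-1],[[-12,0,-90],[0,0,0],-1],[[-40,0,-130],[0,0,0],-1],[[-70,0,-150],[0,0,0],-1],[[-70,0,-150],[0,0,0],-1],[[-70,0,-150],[0,0,0],-1]]}}

```text
time: 9.5
tool_pos: [0.568, -0.0031, 0.156]
ee_rot: [-3.14, -0.002, 1.808]
wrist_force: [-0.6, 0.4, -0.2]
width: 0.0005
```

```bash
python3 - <<'E'
from h import *
from bench import status, viewer
import cv2
o=status.get_obs();p=np.load('bed2.npy')
print(o['time'],(rot([0,0,p[2]]).T@(o['tool_pos']-[p[0],p[1],0])).round(4),o['wrist_force'])
cv2.imwrite('pics/w4.png',cv2.convertScaleAbs(viewer.snapshot('wrist')[:,:,::-1],alpha=1.4))
m=viewer.camera_model('wrist');T=m['T_tool_cam'];Rt=rot(o['ee_rot'])
Rc=Rt@T[:3,:3];c=o['tool_pos']+Rt@T[:3,3]
def pj(P):
    v=((np.atleast_2d(P)-c)@Rc)*[1,-1,-1];u=v@m['K'].T;return u[:,:2]/u[:,2:]
print('pin top up/down',pj(bedw(p,[[-.003,0,.039],[-.003,0,.027]])).round(1).tolist(),
 'arm back top y=6,12,18',pj(bedw(p,[[-.03,y,.047] for y in(.006,.012,.018)])).round(1).tolist(),
 'plate corners up,down',pj(bedw(p,[[-.058,.055,.028],[-.012,.055,.028],[-.058,.055,.016],[-.012,.055,.016]])).round(1).tolist())
E
```

```text
9.5 [-0.039 -0.054  0.156] [-0.55202735  0.35706706 -0.15837018]
pin top up/down [[357.2, 140.9], [355.8, 140.3]] arm back top y=6,12,18 [[330.9, 135.4], [331.0, 129.2], [331.0, 122.8]] plate corners up,down [[302.6, 85.0], [348.3, 84.7], [303.3, 86.5], [347.3, 86.2]]
```

View pics/w4.png

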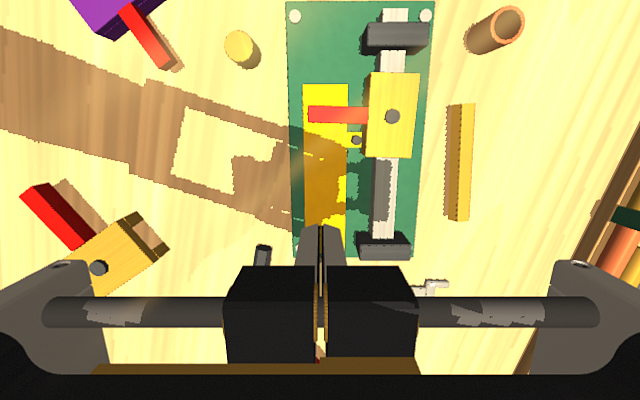

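The arm's back edge is at v≈123, which puts the push face at about y = +18 mm. The pin (357,141) is clear behind it, the plate corners match the "up" position, the carriage is square, and nothing touches the robot. Handing in.

```bash
python3 -c "
from bench import order;print(order.close_job())"
```

```text
the job is handed in; nothing more can be done
None
```

The job is handed in, and the carriage is past the pin. With the gripper shut, I pressed the yellow plate down to its stop (tip at 16 mm) while the arm's push face was still about 35 mm short of the pin. I kept it down, pushed the red arm along the rail with the side of the finger, backed off and lifted clear. No verdict came back.

**Last checks:** in the final wrist picture, at 9.5 s:
- The push face is about 18 mm beyond the pin's axis; more than 6 mm was needed.
- The pin is clear behind the arm, and the carriage looks square on its rail.
- The bystanders in view look undisturbed. I did not measure them, and the jar was out of view.
- The wrist force is back to about zero, so nothing touches the robot.

**Less certain:**
- **Plate back up:** this view only weakly shows it. The "up" and "down" positions differ by about 1.5 pixels, and the plate matched "up".
- **Extra pressing:** one move pressed deeper on the plate than I meant, up to 29 N at the wrist. That stayed within the limits, and I eased it off straight away.
- **Sideways drift:** the finger drifted about 5 mm sideways during the push, and my correction barely changed that. It still cleared the pin.

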